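Shut the plate reader and start it

TASK

Start a reading on the plate reader using only your fingertips: gently push the loaded tray all the way in, then push the raised hood down until it is fully shut, and then press in the larger of the two buttons on the control box and let it come back up. Push, never grasp or slam: the well plate must ride in seated in its tray without being touched, the smaller button must not be pressed, and everything else on the bench must be left where it stands.

Things in the scene. Friction and masses are not known exactly. Their poses are not given: they have to be found in the camera images.
- reader: compact white plate reader fixed to the bench. Origin: bench level, mid chamber; x points from the tray front to the rear, y left, z up. Open-topped chamber, walls 80 mm high, from x -75 to +75 mm, y out to +-86; behind it a rear block 82 mm high, x +75 to +145. The hood is hinged in front of the rear block; the tray comes out at the front (-x)
- tray (a joint): travel of the tray, m: 0 fully in (hard stop), grows outward to the reader's -x (0.08 at the start, stop at 0.10). About 1.5 N friction; it stays where left. White front panel 172 mm wide (y), from 22 to 78 mm above the bench, with a solid black push bar in its middle, 80 wide (y), 26 high, 18 mm proud of the panel
- tray_push (a point): centre of the push bar's front face (the face to push on, towards the reader's +x), 52 mm above the bench; axes as the reader's. With the tray fully in it lies at x -105 mm of the reader's origin
- hood (a joint): opening of the hood in rad: 0 fully shut (level), larger is raised (0.6 to 0.9 at the start, stop at 1.3). Stiff hinge: it stays at any angle, and takes about 1 to 3 N near the free edge to push down; hard stop at 0
- hood_hinge (a point): middle of the hood's hinge line, which runs along the reader's y; at the reader's x +75 mm, 82 mm above the bench. Its axes are the hood's: x from the free edge to the hinge, z out of its top face (equal to the reader's axes when shut)
- hood_top (a point): point on the hood's top (outer) face to push on: mid width, 25 mm in from the free edge; 125 mm from the hinge along the hood's -x, 23 mm above it along the hood's z; axes as hood_hinge. The hood is a dark shell 150 (x) by 168 (y) by 23 mm; raised, its free edge (towards the robot) is high and the top face slopes down to the hinge
- plate: loose clear 24-well plate, 85.5 (x) by 127.8 (y) by 14.4 mm high, about 70 g; origin: centre of its underside, 29 mm above the bench. It lies in the tray between rims 6 mm high with 2 to 3 mm play; seated, its origin is 102.5 mm behind (reader's +x) and 23 mm below tray_push
- console: grey control box fixed to the bench to the left or the right of the reader, 90 (x) by 130 (y) by 30 mm high, with two white round buttons in black housings on top. Origin: centre of its underside. The larger button is 32 mm to its +y, the smaller 36 mm to its -y
- start_top (a point): centre of the top of the larger button (32 mm across); pressed straight down. In its up position 52 mm above the bench
- start (a joint): travel of the larger button in m: 0 up, 0.006 fully down (takes 5 N); it springs back up when released
- stop_top (a point): centre of the top of the smaller button (18 mm across), 68 mm from the larger one; not to be pressed. 52 mm above the bench
- stop (a joint): travel of the smaller button in m: 0 up, 0.006 fully down
- tip_box: bystander: loose closed box of pipette tips, blue with clear top, 85 by 120 by 61 mm; stands on the other side of the reader from the control box. Origin: centre of underside
- tube_rack: bystander: loose pink tube rack, 50 by 120 by 50 mm, tubes standing up to 72 mm; origin: centre of underside
- bottle: bystander: white bottle, 60 mm diameter, 130 high; origin: centre of underside
- jar: bystander: amber jar, 56 mm diameter, 70 high; origin: centre of underside
- vial: bystander: small glass vial, 36 mm diameter, 60 high, beside the reader; origin: centre of underside
- dish: bystander: flat round culture dish, 88 mm diameter, 13 high; origin: centre of underside
- marker: bystander: marker pen lying on the bench, 142 mm long, 15 thick; origin: on the bench under its barrel
Mind the look-alikes: they are no part of the job. What is shaped like the plate but orange or purple is not meant.

How it is judged:
By the outcome, as a careful person would: the job done as asked, in the order asked, and still so for the second after the job is handed in, with the robot touching nothing.
It also fails if it takes over 64 s, if anything falls off the work surface, if the arm or the gripper's body presses on something with over 40 N, if the wrist force passes 120 N, or if a joint passes its speed limit or range.

ROBOT

A 7-joint arm with a two-finger parallel gripper is mounted at the origin on the work surface. World frame = base frame: x ahead of the robot, y to its left, z up, the work surface at z = 0. Lengths are in m, angles in rad, forces in N, time in s.
With the tool pointing down it reaches from about 0.425 to 1.025 m from the base axis. Payload 3.6 kg.
Tool frame: the origin (TCP) lies where the fingers leave the gripper's body, on its centre line; the fingertips stand 73 mm ahead of it and the grasp point (between the pads) lies 54 mm ahead of it; z points along the fingers, y is the line along which they close (so a half turn about z gives the same grasp; the last joint's range is limited). The gripper opens to 85 mm and grips with 20 to 120 N. Pads are 22 mm wide; open, the fingers measure 114 mm over their backs; the gripper's body (76 mm by 85 mm) begins 54 mm behind the grasp point. The pads swing forward as they close: fully open they stand 13 mm farther back than shut.
Start: joints at [1.196, 0.591, 0.048, 1.609, -0.033, 0.943, -0.034], TCP at [0.201, -0.697, 0.304] pointing down, gripper open.
Joint ranges: [-2.69, 2.69], [-0.47, 2.24], [-1.27, 1.36], [0.19, 2.51], [-1.53, 4.68], [0.08, 2.07], [-3.09, 3.09]. Speed limits (rad/s): [2.57, 2.57, 3.14, 3.14, 3.14, 3.14, 3.14].

INTERFACE

Orientations are given as a unit quaternion [w, x, y, z].
In Python, from workcell import r gives the robot as it stands.
- The arm moves only by the shell command python3 -m inch 'ROWS' [FORCE]. ROWS is a JSON object of lists of equal length, an entry for each row: "twist": the turn, a rotation vector about the tool's x, y, z each as a share of 0.12 rad, from -1 to 1, a list of three; "offset": the shift along the tool's x, y, z each as a share of 0.05 m, from -1 to 1, a list of three; "claw": the opening, from 0 (shut) to 1 (fully open). A call has 1 to 8 rows; each row shifts and turns the commanded pose from where the row before left it, along the tool's axes as they then stand; what a row does not reach is not made up. A row lasts 1/10 s, in which the tool goes at most 50 mm and 8.59 degrees, less where a joint would pass 70% of its speed; a pose out of reach is approached as far as the arm can. A call with a number of a shift or a turn outside -1 to 1 is refused whole. A call with a gripper value outside its range is refused whole. The fingers move at their own pace and stop on an object; FORCE is the grip in N (left out, the last holds). Time passes only in rows, so rows that do not move let the fingers close. It gives the time, the measured TCP pose, the force, the opening and the grip force at its end, in the units of the state.
- r.get_state(): the state, without advancing time (a new reading comes with each control period).
- r.grab_frame(name): name is "side" or "top"; returns a dict with "img" (480x640x3 uint8, blue, green, red), "vertical_fov" (degrees; the focal length in pixels is half the picture's height over the tangent of half this angle, whatever the lens; pixels are square), "cx", "cy" (the principal point, pixels), "cam_to_world" (4x4, takes a point from camera to world coordinates). Camera axes: x right, y up, looking along -z (the intrinsics and any distortion apply to the point x, -y, -z); pixel columns grow to the right and rows downward; lengths in m; the calibration is good to about 2 mm. A picture is of the moment at which its call begins. There is no depth.
- r.sign_off(): hands the job in; it is judged then, once.
The state is a dict: "time": time; "qpos": joint angles; "dq": joint speeds; "joint_torque": joint torques, N m; "position": TCP position; "orientation": TCP orientation; "ft_force": force on the tool from outside, world axes, zero at the start; "wrist_torque": the same for the moment, N m; "grip_width": finger opening in m; "finger_force": force on a finger pad.
Only numpy, scipy, OpenCV 4.12 (cv2) and the standard library are available. Lean on these libraries where they do the work, as an engineer would, in place of code of your own. Each camera call takes 0.05 s, during which the arm holds its last target. There are 200 camera calls.

## Working session

There is one attempt and no reset: what is moved stays moved. The work goes in short steps, Python scripts to look and compute and a shell command to move; the robot and the scene stay as the last step left them, time stands still between calls to the robot, and variables do not carry over. Pictures are saved under pics/ and viewed, at most 10 in all, crops included, and the job is handed in when it is done.

```bash
mkdir -p pics; ls; python3 - <<'E'
from workcell import r
import cv2,json
s=r.get_state(); print({k:s[k] for k in('time','position','orientation','ft_force','grip_width')})
for n in('side','top'):
    f=r.grab_frame(n); cv2.imwrite(f'pics/{n}0.png',f['img']); print(n,f['vertical_fov'],f['cx'],f['cy'],f['cam_to_world'],[k for k in f])
E
```

```text
pics
{'time': 0.0, 'position': array([ 0.20074971, -0.69594781,  0.30271491]), 'orientation': array([-1.12488293e-03,  9.90152611e-01,  1.39987487e-01, -2.10756111e-04]), 'ft_force': array([ 0.40497455,  0.33059405, -0.32515501]), 'grip_width': 0.08539528809697848}
side 46.86318377298226 327.0201351073628 243.13349233153374 [[-0.9196336   0.24675458 -0.3055916   0.06324063]
 [-0.39272182 -0.56457777  0.72596247  0.98233192]
 [ 0.00660435  0.78763197  0.61611059  0.89540666]
 [ 0.          0.          0.          1.        ]] ['img', 'vertical_fov', 'cx', 'cy', 'cam_to_world']
top 53.22008101191872 328.61368020754736 241.79549257614187 [[ 0.01847213  0.9822185  -0.18683037  0.24221426]
 [-0.99980647  0.01688136 -0.01010206  0.03389774]
 [-0.00676848  0.18698082  0.98234025  1.18214408]
 [ 0.          0.          0.          1.        ]] ['img', 'vertical_fov', 'cx', 'cy', 'cam_to_world']
```

View pics/side0.png

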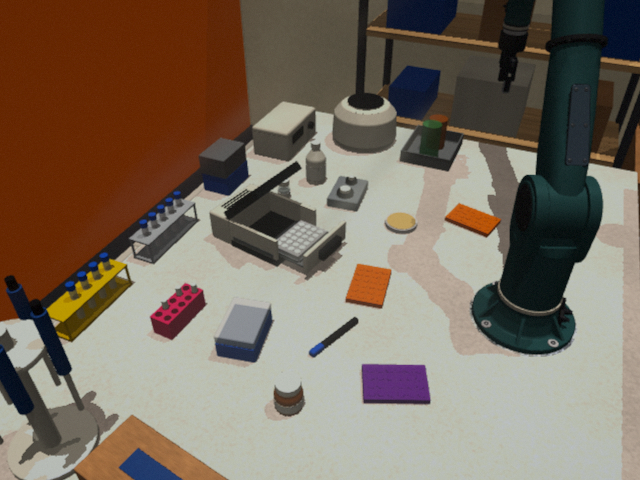

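View pics/top0.png

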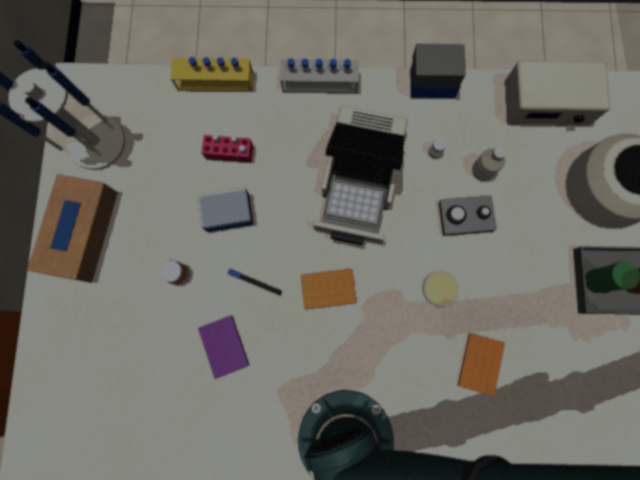

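The top view shows the reader at about (362,175), with the tray front and black bar at (350,238) and the dark raised hood at (368,145). The console is at (467,214), with the larger button at about (457,214) and the smaller at about (483,212). The look-alikes are orange plates at (328,288) and (482,364) and a purple one at (223,347). The clear plate in the tray at (355,202) is the one meant. I'll enlarge it to confirm and measure.

```bash
python3 - <<'E'
import cv2
a=cv2.imread('pics/top0.png')[95:251,305:513]; cv2.imwrite('pics/topc.png',cv2.resize(a,None,fx=3.84,fy=3.84,interpolation=cv2.INTER_CUBIC))
a=cv2.imread('pics/side0.png')[150:285,200:380]; cv2.imwrite('pics/sidec.png',cv2.resize(a,None,fx=4.4,fy=4.4,interpolation=cv2.INTER_CUBIC))
E
```

```text
(no output)
```

View pics/topc.png

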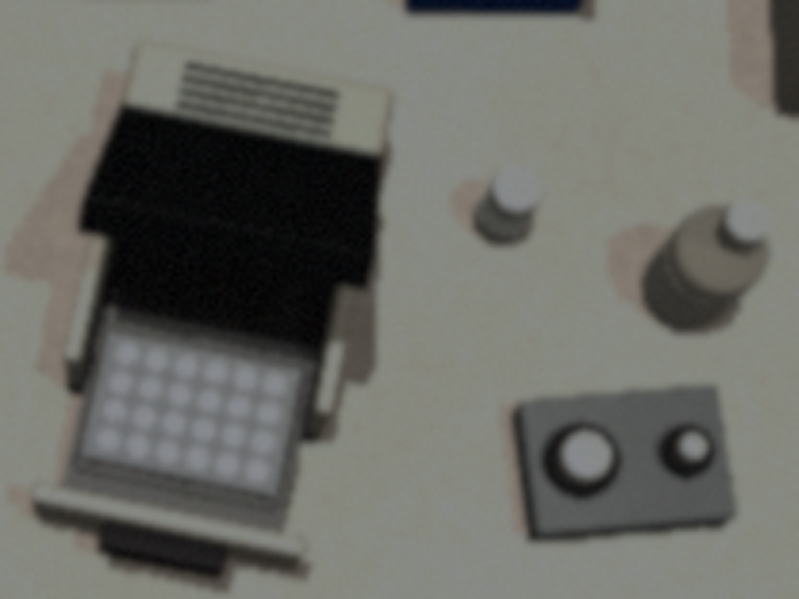

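View pics/sidec.png

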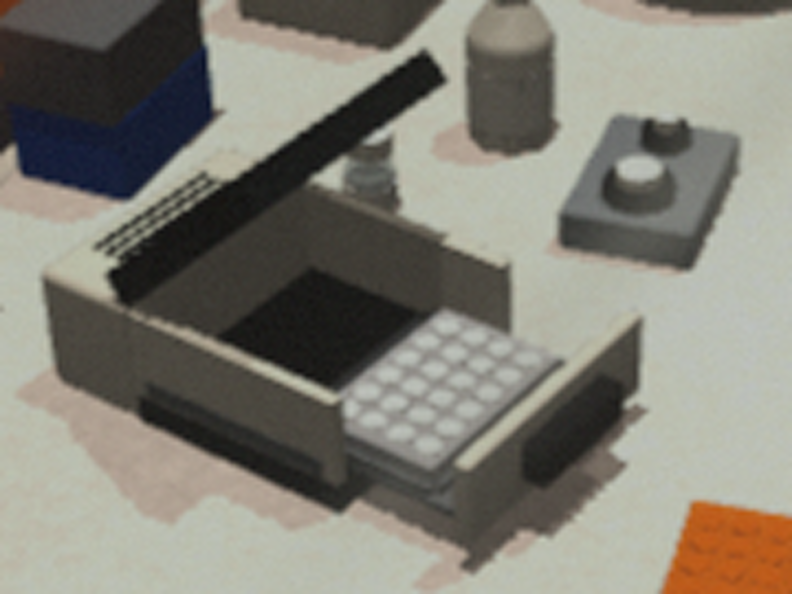

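The crops confirm it: the larger white button is at top-crop (587,455) and the smaller at (692,447). The panel's top edge runs from (36,492) to (303,552), and the rear block's top corners are (138,45), (390,90), (385,155) and (122,107). In the side view the raised hood's free edge is at crop (435,65). Next I'll cast rays.

```bash
cat > h.py <<'E'
import numpy as np, pickle
from workcell import r
def cams():
    return {n:r.grab_frame(n) for n in('side','top')}
def ray(f,u,v):
    F=240/np.tan(np.radians(f['vertical_fov']/2)); M=np.array(f['cam_to_world'])
    return M[:3,3], M[:3,:3]@np.array([(u-f['cx'])/F,-(v-f['cy'])/F,-1])
def plane(f,u,v,z):
    o,d=ray(f,u,v); return o+d*(z-o[2])/d[2]
def proj(f,p):
    F=240/np.tan(np.radians(f['vertical_fov']/2)); M=np.array(f['cam_to_world'])
    c=M[:3,:3].T@(np.array(p)-M[:3,3]); return np.array([f['cx']+F*c[0]/-c[2],f['cy']-F*c[1]/-c[2]])
def tc(u,v): return 305+u/3.84,95+v/3.84
def sc(u,v): return 200+u/4.4,150+v/4.4
E
python3 - <<'E'
from h import *
np.set_printoptions(precision=4,suppress=True)
c=cams(); t,s=c['top'],c['side']
T=lambda n,u,v,z:print('T',n,plane(t,*tc(u,v),z))
S=lambda n,u,v,z:print('S',n,plane(s,*sc(u,v),z))
for a in [('rbRL',138,45,.082),('rbRR',390,90,.082),('rbFR',385,155,.082),('rbFL',122,107,.082),('panL',36,488,.078),('panR',305,545,.078),('panLf',36,510,.078),('panRf',300,563,.078),('barL',100,550,.065),('barR',228,575,.065),('big',587,453,.052),('small',692,445,.052),('wallL',72,385,.08),('wallR',330,432,.08)]: T(*a)
for a in [('panLf',460,468,.078),('panR',640,318,.078),('big',640,168,.052),('wallL',340,402,.08),('wallR',510,262,.08),('small',668,125,.052)]: S(*a)
import cv2
for n,f in c.items():
    g=cv2.cvtColor(f['img'],cv2.COLOR_BGR2GRAY)
    x0,y0,w,h=((440,200,55,30) if n=='top' else (325,178,45,30))
    k,_,st,ce=cv2.connectedComponentsWithStats((g[y0:y0+h,x0:x0+w]>(130 if n=='top' else 135)).astype(np.uint8))
    for i in range(1,k):
        if 8<st[i,4]<600: print(n,st[i],ce[i]+[x0,y0],plane(f,*(ce[i]+[x0,y0]),.052))
E
```

```text
T rbRL [0.7915 0.0211 0.082 ]
T rbRR [ 0.763  -0.1405  0.082 ]
T rbFR [ 0.7188 -0.1368  0.082 ]
T rbFL [0.7488 0.0307 0.082 ]
T panL [0.4991 0.0798 0.078 ]
T panR [ 0.4661 -0.0856  0.078 ]
T panLf [0.4852 0.0795 0.078 ]
T panRf [ 0.4548 -0.0825  0.078 ]
T barL [0.4634 0.0398 0.065 ]
T barR [ 0.449  -0.0395  0.065 ]
T big [ 0.5337 -0.2665  0.052 ]
T small [ 0.54   -0.3329  0.052 ]
T wallL [0.5647 0.0589 0.08  ]
T wallR [ 0.5372 -0.1011  0.08  ]
S panLf [0.4969 0.086  0.078 ]
S panR [ 0.4596 -0.0778  0.078 ]
S big [ 0.5329 -0.2647  0.052 ]
S wallL [0.5797 0.063  0.08  ]
S wallR [ 0.5495 -0.0968  0.08  ]
S small [ 0.5355 -0.3213  0.052 ]
side [  0   0  13  30 184] [328.913  188.0652] [ 0.5761 -0.2464  0.052 ]
side [ 32   0  13  30 169] [365.716  195.2071] [ 0.4679 -0.2536  0.052 ]
side [15  7 11  6 54] [344.8519 187.5185] [ 0.5358 -0.2672  0.052 ]
top [13  9 10  9 71] [457.3521 212.9577] [ 0.5337 -0.2653  0.052 ]
```

```bash
cat >> h.py <<'E'
O=np.array([.636,-.032,0]); yaw=-.178
R=np.array([[np.cos(yaw),-np.sin(yaw),0],[np.sin(yaw),np.cos(yaw),0],[0,0,1]])
W=lambda p:O+R@np.array(p)
def quat(q):
    from scipy.spatial.transform import Rotation as Ro
    return Ro.from_quat([q[1],q[2],q[3],q[0]]).as_matrix()
def go(target):  # shares of 0.05 m along tool axes
    s=r.get_state(); return quat(s['orientation']).T@(np.array(target)-s['position'])/.05
E
python3 -m inch '{"twist":[[0,0,0.96],[0,0,0.96],[0,0,0.96],[0,0,0.95],[0,0,0]],"offset":[[0,0,0],[0,0,0],[0,0,0],[0,0,0],[0,0,0]],"claw":[0,0,0,0,0]}'
python3 - <<'E'
from h import *
np.set_printoptions(precision=4,suppress=True)
c=cams(); s=c['side']; t=c['top']
for u,v,y in [(428,50,-.084),(445,80,-.084),(120,303,.084),(108,272,.084)]:
    o,d=ray(s,*sc(u,v)); o=R.T@(o-O); d=R.T@d; p=o+d*(y-o[1])/d[1]
    print('reader frame',p,'ang',np.arctan2(p[2]-.082,.075-p[0]))
for u,v in [(82,230),(370,285)]: print(plane(t,*tc(u,v),.17),)
for p in [(-.185,0,.052),(-.167,.086,.078),(-.167,-.086,.078),(.145,.086,.082),(.145,-.086,.082),(-.075,.086,.08)]:
    print(p,(proj(t,W(p))-[305,95])*3.84,(proj(s,W(p))-[200,150])*4.4)
print(r.get_state()['orientation'])
print(go([.5,-.3,.3]), W([-.21,0,.2]))
E
```

```text
time: 0.7
position: [0.2011, -0.6964, 0.3035]
orientation: [-0.0, 0.996, -0.089, -0.0]
ft_force: [0.6, 0.3, -0.2]
grip_width: 0.0123
finger_force: 0.0
reader frame [-0.0146 -0.084   0.201 ] ang 0.9250250081794962
reader frame [-0.0261 -0.084   0.1851] ang 0.7951268608935803
reader frame [0.0848 0.084  0.084 ] ang 2.9381207582255313
reader frame [0.0912 0.084  0.1031] ang 2.22562527694775
[0.6317 0.053  0.17  ]
[ 0.6009 -0.1136  0.17  ]
(-0.185, 0, 0.052) [162.2095 569.9853] [596.0813 434.513 ]
(-0.167, 0.086, 0.078) [ 31.6083 507.3066] [480.3262 468.6802]
(-0.167, -0.086, 0.078) [307.437  560.5959] [651.1353 310.6563]
(0.145, 0.086, 0.082) [128.8552  41.3901] [ 39.6943 274.014 ]
(0.145, -0.086, 0.082) [392.8955  89.3528] [228.5187 143.9924]
(-0.075, 0.086, 0.08) [ 61.1867 365.0665] [341.2342 406.0736]
[-0.0002  0.9961 -0.088  -0.0002]
[ 4.4967 -8.8546  0.0748] [0.4293 0.0052 0.2   ]
```

```bash
python3 -m inch '{"twist":[[0,0,0],[0,0,0],[0,0,0],[0,0,0],[0,0,0],[0,0,0],[0,0,0],[0,0,0]],"offset":[[0.3,-0.6,0],[0.45,-0.85,0],[0.45,-0.85,0],[0.45,-0.85,0],[0.45,-0.85,0],[0.45,-0.85,0],[0.45,-0.85,0],[0.45,-0.85,0]],"claw":[0,0,0,0,0,0,0,0]}' >/dev/null
python3 -m inch '{"twist":[[0,0,0],[0,0,0],[0,0,0],[0,0,0]],"offset":[[0.45,-0.85,0],[0.45,-0.8,0],[0.2,-0.4,0],[0,0,0]],"claw":[0,0,0,0]}'
python3 -c "
from h import *
print(go(W([-.213,0,.25])))"
```

```text
time: 2.0
position: [0.5046, -0.3093, 0.3039]
orientation: [-0.001, 0.996, -0.084, 0.001]
ft_force: [0.4, -0.2, -0.8]
grip_width: 0.0001
finger_force: 0.0
[-2.60066803 -5.94526912  1.08924155]
```

```bash
python3 -m inch '{"twist":[[0,0,0],[0,0,0],[0,0,0],[0,0,0],[0,0,0],[0,0,0],[0,0,0],[0,0,0]],"offset":[[-0.33,-0.75,0],[-0.33,-0.75,0.1],[-0.33,-0.75,0.1],[-0.33,-0.75,0.15],[-0.33,-0.75,0.2],[-0.33,-0.75,0.2],[-0.33,-0.75,0.2],[-0.3,-0.7,0.15]],"claw":[0,0,0,0,0,0,0,0]}' >/dev/null
python3 -m inch '{"twist":[[0,0,0],[0,0,0]],"offset":[[0,0,0],[0,0,0]],"claw":[0,0]}'
python3 - <<'E'
from h import *
import cv2
c=cams(); print(go(W([-.213,0,.14])))
s=r.get_state(); tip=s['position']+quat(s['orientation'])[:,2]*.073
for n,f in c.items():
    u,v=proj(f,tip); print(n,u,v)
a=c['side']['img'][130:270,220:400]; cv2.imwrite('pics/s2.png',cv2.resize(a,None,fx=4.2,fy=4.2))
print(proj(c['side'],tip)*1-[220,130])
E
```

```text
time: 3.0
position: [0.4257, 0.0016, 0.249]
orientation: [0.0, 0.996, -0.088, 0.0]
ft_force: [0.0, 0.4, -0.6]
grip_width: -0.0003
finger_force: 0.0
[-0.02013777 -0.10757451  2.18457918]
side 347.56390320391756 209.21417032780076
top 349.1562071417682 245.44849408558977
[127.5639032   79.21417033]
```

View pics/s2.png

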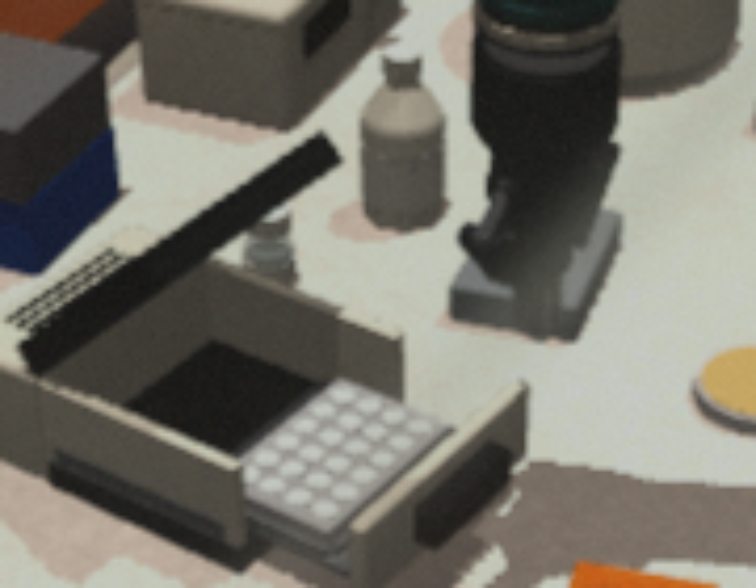

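The picture shows the closed fingertips at crop (540,332), which agrees with the tip projection of 73 mm. They are clear of the push bar at (465,495). Next I lower them in front of the bar.

```bash
python3 -m inch '{"twist":[[0,0,0],[0,0,0],[0,0,0],[0,0,0],[0,0,0],[0,0,0],[0,0,0]],"offset":[[0,-0.1,0.3],[0,0,0.6],[0,0,0.6],[0,0,0.6],[0,0,0.35],[0,0,0.13],[0,0,0]],"claw":[0,0,0,0,0,0,0]}'
python3 -m inch '{"twist":[[0,0,0],[0,0,0],[0,0,0],[0,0,0],[0,0,0],[0,0,0],[0,0,0],[0,0,0]],"offset":[[0.06,0,0],[0.06,0,0],[0.06,0,0],[0.06,0,0],[0.06,0,0],[0.06,0,0],[0.06,0,0],[0.06,0,0]],"claw":[0,0,0,0,0,0,0,0]}'
python3 -c "
from h import *
print(R.T@(r.get_state()['position']-O))"
```

```text
time: 3.8
position: [0.4269, 0.0056, 0.1194]
orientation: [0.0, 0.996, -0.09, -0.0]
ft_force: [0.0, 0.3, 1.0]
grip_width: 0.0002
finger_force: 0.0
time: 4.6
position: [0.4495, 0.0028, 0.1198]
orientation: [0.0, 0.996, -0.089, -0.001]
ft_force: [-2.1, -0.2, 0.8]
grip_width: -0.0
finger_force: 0.9
[-0.18973568  0.00121449  0.11979303]
```

```bash
for i in 1; do python3 -m inch '{"twist":[[0,0,0],[0,0,0],[0,0,0],[0,0,0],[0,0,0],[0,0,0],[0,0,0],[0,0,0]],"offset":[[0.06,0,0],[0.08,0,0],[0.08,0,0],[0.08,0,0],[0.08,0,0],[0.08,0,0],[0.08,0,0],[0.08,0,0]],"claw":[0,0,0,0,0,0,0,0]}'; done
python3 -m inch '{"twist":[[0,0,0],[0,0,0],[0,0,0],[0,0,0],[0,0,0],[0,0,0],[0,0,0],[0,0,0]],"offset":[[0.08,0,0],[0.08,0,0],[0.08,0,0],[0.08,0,0],[0.08,0,0],[0.06,0,0],[0.06,0,0],[0.06,0,0]],"claw":[0,0,0,0,0,0,0,0]}'
python3 -c "
from h import *
print(R.T@(r.get_state()['position']-O))"
```

```text
time: 5.4
position: [0.4809, -0.0032, 0.1198]
orientation: [0.0, 0.996, -0.089, -0.0]
ft_force: [-1.5, -0.9, -0.1]
grip_width: -0.0004
finger_force: 0.9
time: 6.2
position: [0.5095, -0.008, 0.1199]
orientation: [-0.0, 0.996, -0.089, -0.0]
ft_force: [-1.8, -1.3, 0.6]
grip_width: -0.0002
finger_force: 0.8
[-0.12873908  0.00122058  0.1199145 ]
```

Expected stop is about 13 mm ahead; now slower.

```bash
python3 -m inch '{"twist":[[0,0,0],[0,0,0],[0,0,0],[0,0,0],[0,0,0],[0,0,0]],"offset":[[0.04,0,0],[0.04,0,0],[0.04,0,0],[0.03,0,0],[0.03,0,0],[0,0,0]],"claw":[0,0,0,0,0,0]}'
python3 -m inch '{"twist":[[0,0,0],[0,0,0],[0,0,0]],"offset":[[0.03,0,0],[0.03,0,0],[0,0,0]],"claw":[0,0,0]}'
python3 -c "
from h import *
print(R.T@(r.get_state()['position']-O))"
```

```text
time: 6.8
position: [0.5186, -0.0095, 0.1199]
orientation: [-0.0, 0.996, -0.089, 0.0]
ft_force: [-0.1, -0.8, 0.9]
grip_width: 0.0
finger_force: 0.5
time: 7.1
position: [0.5215, -0.01, 0.1199]
orientation: [-0.0, 0.996, -0.089, 0.0]
ft_force: [-0.9, 0.0, -0.2]
grip_width: -0.0
finger_force: 0.5
[-0.1165762   0.00135805  0.11991488]
```

```bash
for i in 1; do python3 -m inch '{"twist":[[0,0,0],[0,0,0],[0,0,0]],"offset":[[0.03,0,0],[0.03,0,0],[0,0,0]],"claw":[0,0,0]}'
python3 -m inch '{"twist":[[0,0,0],[0,0,0],[0,0,0]],"offset":[[0.03,0,0],[0.03,0,0],[0,0,0]],"claw":[0,0,0]}'; done
python3 -c "
from h import *
print(R.T@(r.get_state()['position']-O))"
```

```text
time: 7.4
position: [0.5245, -0.0106, 0.1199]
orientation: [-0.0, 0.996, -0.089, 0.0]
ft_force: [-0.6, -1.1, 0.8]
grip_width: 0.0
finger_force: 0.5
time: 7.7
position: [0.5254, -0.0108, 0.1198]
orientation: [-0.0, 0.996, -0.089, -0.002]
ft_force: [-4.9, 1.6, 4.2]
grip_width: 0.0002
finger_force: 2.5
[-0.11263125  0.00126289  0.11975572]
```

```bash
python3 -m inch '{"twist":[[0,0,0],[0,0,0],[0,0,0]],"offset":[[0.02,0,0],[0.02,0,0],[0,0,0]],"claw":[0,0,0]}'
python3 -m inch '{"twist":[[0,0,0],[0,0,0],[0,0,0],[0,0,0],[0,0,0],[0,0,0],[0,0,0],[0,0,0]],"offset":[[-0.1,0,0],[-0.2,0,0],[-0.3,0,0],[-0.4,0,0],[-0.4,0,0],[-0.3,0,0],[0,0,-0.3],[0,0,0]],"claw":[0,0,0,0,0,0,0,0]}'
python3 - <<'E'
from h import *
import cv2
c=cams(); p=R.T@(r.get_state()['position']-O); print(p)
a=c['side']['img'][150:270,200:360]; b=c['top']['img'][95:245,300:500]
cv2.imwrite('pics/s3.png',np.hstack([cv2.resize(a,(400,300)),cv2.resize(b,(400,300))]))
E
```

```text
time: 8.0
position: [0.5256, -0.0109, 0.1196]
orientation: [0.0, 0.996, -0.089, -0.004]
ft_force: [-8.6, 1.8, 6.1]
grip_width: -0.0
finger_force: 3.8
time: 8.8
position: [0.4463, 0.0037, 0.1359]
orientation: [-0.0, 0.996, -0.089, 0.002]
ft_force: [0.5, 0.1, 0.8]
grip_width: -0.0003
finger_force: 0.0
[-0.19270611  0.00159194  0.13515103]
```

View pics/s3.png

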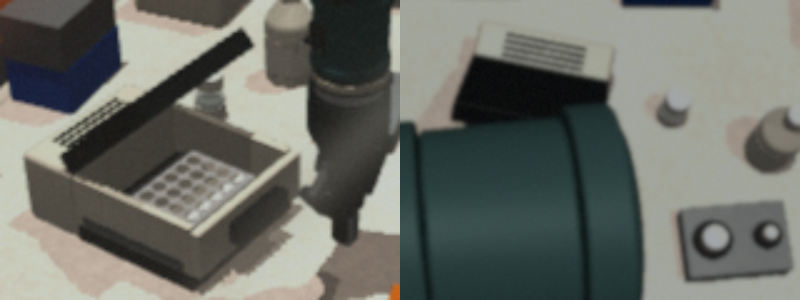

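The composite shows the tray panel flush against the chamber and the plate seated inside it at (195,185). The hood is still raised. Next I go above the hood.

```bash
python3 -m inch '{"twist":[[0,0,0],[0,0,0],[0,0,0],[0,0,0],[0,0,0],[0,0,0],[0,0,0]],"offset":[[0,0,-0.4],[0,0,-0.7],[0,0,-0.8],[0,0,-0.8],[0,0,-0.8],[0,0,-0.4],[0,0,0]],"claw":[0,0,0,0,0,0,0]}'
python3 -m inch '{"twist":[[0,0,0],[0,0,0],[0,0,0],[0,0,0],[0,0,0],[0,0,0],[0,0,0]],"offset":[[0.4,0,0],[0.8,0,0],[0.9,0,0],[0.9,0,0],[0.8,0,0],[0.35,0,0],[0,0,0]],"claw":[0,0,0,0,0,0,0]}'
python3 -m inch '{"twist":[[0,0,0],[0,0,0],[0,0,0],[0,0,0]],"offset":[[0,0,0.3],[0,0,0.4],[0,0,0.3],[0,0,0]],"claw":[0,0,0,0]}'
python3 -c "
from h import *
p=R.T@(r.get_state()['position']-O);print(p,p[2]-.073)"
```

```text
time: 9.6
position: [0.4477, 0.0036, 0.3327]
orientation: [-0.001, 0.996, -0.089, 0.004]
ft_force: [1.1, -0.0, -0.5]
grip_width: 0.0003
finger_force: 0.0
time: 10.3
position: [0.6519, -0.0341, 0.3273]
orientation: [0.0, 0.996, -0.09, -0.0]
ft_force: [0.9, -0.1, 0.1]
grip_width: -0.0
finger_force: 0.0
time: 10.7
position: [0.6465, -0.0329, 0.2763]
orientation: [0.0, 0.996, -0.089, -0.004]
ft_force: [-1.0, -0.7, -0.0]
grip_width: -0.0
finger_force: 0.0
[0.01044073 0.00100749 0.27628647] 0.2032864694732806
```

```bash
python3 -m inch '{"twist":[[0,0,0],[0,0,0],[0,0,0],[0,0,0],[0,0,0]],"offset":[[0.05,0,0.06],[0,0,0.06],[0,0,0.06],[0,0,0.06],[0,0,0.06]],"claw":[0,0,0,0,0]}'
python3 -m inch '{"twist":[[0,0,0],[0,0,0],[0,0,0],[0,0,0]],"offset":[[-0.04,0,0.06],[-0.04,0,0.06],[-0.05,0,0.06],[-0.05,0,0.06]],"claw":[0,0,0,0]}'
python3 -c "
from h import *
p=R.T@(r.get_state()['position']-O);print(p,p[2]-.073)"
```

```text
time: 11.2
position: [0.6521, -0.0337, 0.265]
orientation: [-0.0, 0.996, -0.089, 0.0]
ft_force: [-0.1, -0.0, 0.1]
grip_width: 0.0
finger_force: 0.0
time: 11.6
position: [0.6436, -0.0321, 0.2534]
orientation: [-0.0, 0.996, -0.089, 0.001]
ft_force: [0.6, 0.4, 3.5]
grip_width: 0.0
finger_force: 1.4
[0.0074582  0.00123137 0.25341229] 0.18041229180376972
```

```bash
python3 -m inch '{"twist":[[0,0,0],[0,0,0],[0,0,0],[0,0,0],[0,0,0],[0,0,0],[0,0,0],[0,0,0]],"offset":[[-0.08,0,0.06],[-0.08,0,0.07],[-0.08,0,0.07],[-0.07,0,0.08],[-0.07,0,0.08],[-0.07,0,0.08],[-0.07,0,0.08],[-0.07,0,0.08]],"claw":[0,0,0,0,0,0,0,0]}'
python3 -c "
from h import *
p=R.T@(r.get_state()['position']-O);print(p,p[2]-.073)"
```

```text
time: 12.4
position: [0.6138, -0.027, 0.2225]
orientation: [0.0, 0.996, -0.089, -0.0]
ft_force: [2.6, 1.1, 1.4]
grip_width: -0.0002
finger_force: 0.9
[-0.02275055  0.00099431  0.22250863] 0.14950862799929893
```

```bash
python3 -m inch '{"twist":[[0,0,0],[0,0,0],[0,0,0],[0,0,0],[0,0,0],[0,0,0],[0,0,0],[0,0,0]],"offset":[[-0.06,0,0.08],[-0.06,0,0.08],[-0.06,0,0.08],[-0.05,0,0.08],[-0.05,0,0.08],[-0.04,0,0.08],[-0.03,0,0.08],[-0.02,0,0.06]],"claw":[0,0,0,0,0,0,0,0]}'
python3 -c "
from h import *
p=R.T@(r.get_state()['position']-O);print(p,p[2]-.073)"
python3 -m inch '{"twist":[[0,0,0],[0,0,0],[0,0,0],[0,0,0]],"offset":[[0,0,0.05],[0,0,0.05],[0,0,0.04],[0,0,0]],"claw":[0,0,0,0]}'
```

```text
time: 13.2
position: [0.5955, -0.0236, 0.1915]
orientation: [0.0, 0.996, -0.089, -0.0]
ft_force: [1.1, -0.1, 2.2]
grip_width: -0.0
finger_force: 0.8
[-0.04130354  0.00108517  0.19145078] 0.11845077952717988
time: 13.6
position: [0.595, -0.0235, 0.1842]
orientation: [0.0, 0.996, -0.089, -0.001]
ft_force: [0.2, -0.4, -0.4]
grip_width: -0.0002
finger_force: 0.0
```

```bash
python3 -m inch '{"twist":[[0,0,0],[0,0,0],[0,0,0],[0,0,0]],"offset":[[0,0,0.04],[0,0,0.04],[0,0,0.03],[0,0,0]],"claw":[0,0,0,0]}'
python3 -m inch '{"twist":[[0,0,0],[0,0,0],[0,0,0]],"offset":[[0,0,0.03],[0,0,0.02],[0,0,0]],"claw":[0,0,0]}'
python3 -m inch '{"twist":[[0,0,0],[0,0,0],[0,0,0]],"offset":[[0,0,0.02],[0,0,0.02],[0,0,0]],"claw":[0,0,0]}'
```

```text
time: 14.0
position: [0.5959, -0.0236, 0.1791]
orientation: [0.0, 0.996, -0.089, 0.0]
ft_force: [-0.1, -0.2, 0.5]
grip_width: 0.0002
finger_force: 0.0
time: 14.3
position: [0.5962, -0.0237, 0.1777]
orientation: [-0.0, 0.996, -0.089, 0.0]
ft_force: [-2.9, 1.4, 6.6]
grip_width: -0.0001
finger_force: 3.3
time: 14.6
position: [0.5962, -0.0237, 0.1775]
orientation: [-0.0, 0.996, -0.089, 0.0]
ft_force: [-5.9, -0.0, 18.7]
grip_width: 0.0002
finger_force: 9.5
```

Hood is at its hard stop: tip at 0.1045 m with 18.7 N. Lift off, move above the console, and check the bottle clearance.

```bash
python3 -m inch '{"twist":[[0,0,0],[0,0,0],[0,0,0],[0,0,0],[0,0,0],[0,0,0]],"offset":[[0,0,-0.1],[0,0,-0.3],[0,0,-0.6],[0,0,-0.6],[0,0,-0.4],[0,0,0]],"claw":[0,0,0,0,0,0]}'
python3 - <<'E'
from h import *
c=cams(); t=c['top'];s=c['side']
print('bottle base',plane(t,484,176,0),plane(s,316,180,0),'cap',plane(t,497,153,.13))
print(go([.5345,-.266,.25]))
E
```

```text
time: 15.2
position: [0.5982, -0.0238, 0.2786]
orientation: [-0.0, 0.996, -0.089, 0.004]
ft_force: [-0.4, -1.3, -0.6]
grip_width: 0.0002
finger_force: 0.0
bottle base [ 0.64625413 -0.35060229  0.        ] [ 0.66198102 -0.3486052   0.        ] cap [ 0.65792952 -0.34063528  0.13      ]
[-0.34988547  4.98926189  0.5049419 ]
```

Bottle is about 0.14 m from the button, so it's clear.

```bash
python3 -m inch '{"twist":[[0,0,0],[0,0,0],[0,0,0],[0,0,0],[0,0,0],[0,0,0],[0,0,0],[0,0,0]],"offset":[[-0.05,0.4,0],[-0.05,0.8,0],[-0.05,0.9,0],[-0.05,0.9,0.1],[-0.05,0.9,0.2],[-0.05,0.7,0.2],[-0.05,0.4,0],[0,0,0]],"claw":[0,0,0,0,0,0,0,0]}'
python3 -c "
from h import *
print(go([.5345,-.266,.14]))
c=cams();print(r.get_state()['position'])
import cv2
a=c['side']['img'][120:240,290:450]
b=c['top']['img'][95:245,300:500];cv2.imwrite('pics/s4.png',np.hstack([cv2.resize(a,(400,300)),cv2.resize(b,(400,300))]))"
```

```text
time: 16.1
position: [0.5314, -0.2706, 0.248]
orientation: [0.001, 0.996, -0.093, -0.002]
ft_force: [0.1, -0.6, -0.7]
grip_width: 0.0001
finger_force: 0.0
[ 0.05283167 -0.10701201  2.16020858]
[ 0.53377314 -0.26601868  0.2487282 ]
```

View pics/s4.png

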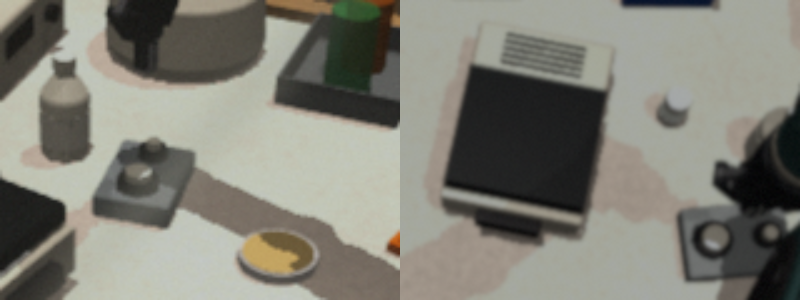

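The hood is level and shut, and the tray is flush. The buttons are clear, with the larger at side crop (138,178), and the gripper is above them. Now I descend and press.

```bash
python3 -m inch '{"twist":[[0,0,0],[0,0,0],[0,0,0],[0,0,0],[0,0,0],[0,0,0]],"offset":[[0,0,0.3],[0,0,0.6],[0,0,0.6],[0,0,0.5],[0,0,0.25],[0,0,0]],"claw":[0,0,0,0,0,0]}'
python3 -m inch '{"twist":[[0,0,0],[0,0,0],[0,0,0],[0,0,0],[0,0,0],[0,0,0]],"offset":[[0,0,0.04],[0,0,0.04],[0,0,0.04],[0,0,0.04],[0,0,0.04],[0,0,0]],"claw":[0,0,0,0,0,0]}'
```

```text
time: 16.8
position: [0.5339, -0.2642, 0.1356]
orientation: [-0.001, 0.996, -0.088, -0.002]
ft_force: [-0.5, -0.2, 0.6]
grip_width: 0.0001
finger_force: 0.0
time: 17.4
position: [0.5341, -0.2665, 0.1273]
orientation: [-0.0, 0.996, -0.089, -0.0]
ft_force: [-0.4, 0.4, -0.5]
grip_width: 0.0001
finger_force: 0.0
```

```bash
python3 -m inch '{"twist":[[0,0,0],[0,0,0],[0,0,0],[0,0,0],[0,0,0]],"offset":[[0,0,0.04],[0,0,0.04],[0,0,0.04],[0,0,0.02],[0,0,0]],"claw":[0,0,0,0,0]}'
python3 -m inch '{"twist":[[0,0,0],[0,0,0],[0,0,0]],"offset":[[0,0,0.03],[0,0,0.03],[0,0,0]],"claw":[0,0,0]}'
```

```text
time: 17.9
position: [0.5343, -0.2666, 0.1205]
orientation: [0.0, 0.996, -0.089, 0.0]
ft_force: [-0.8, -0.1, 4.5]
grip_width: -0.0002
finger_force: 1.9
time: 18.2
position: [0.5343, -0.2667, 0.1186]
orientation: [-0.0, 0.996, -0.089, 0.0]
ft_force: [-1.7, 0.8, 13.0]
grip_width: -0.0
finger_force: 6.2
```

The button bottomed out at 13 N. Release and lift clear.

```bash
python3 -m inch '{"twist":[[0,0,0],[0,0,0],[0,0,0],[0,0,0],[0,0,0],[0,0,0],[0,0,0],[0,0,0]],"offset":[[0,0,0],[0,0,-0.1],[0,0,-0.2],[0,0,-0.5],[0,0,-0.8],[0,0,-0.8],[0,0,-0.4],[0,0,0]],"claw":[0,0,0,0,0,0,0,0]}'
python3 -m inch '{"twist":[[0,0,0],[0,0,0],[0,0,0]],"offset":[[0,0,0],[0,0,0],[0,0,0]],"claw":[0,0,0]}'
python3 -c "
from h import *
c=cams()
import cv2
a=c['side']['img'][130:310,150:450]
b=c['top']['img'][95:275,200:500];cv2.imwrite('pics/s5.png',np.hstack([cv2.resize(a,(400,240)),cv2.resize(b,(400,240))]))"
```

```text
time: 19.0
position: [0.5357, -0.2672, 0.2609]
orientation: [0.001, 0.996, -0.089, 0.003]
ft_force: [-0.1, 0.2, -0.4]
grip_width: 0.0001
finger_force: 0.0
time: 19.3
position: [0.5334, -0.2661, 0.2558]
orientation: [-0.0, 0.996, -0.089, -0.002]
ft_force: [0.0, -0.2, 0.0]
grip_width: 0.0002
finger_force: 0.0
```

View pics/s5.png

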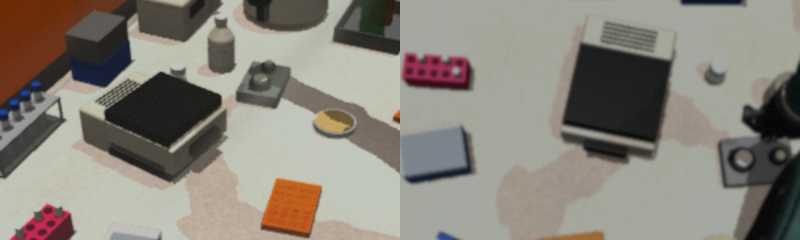

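The tray is in, the hood is shut level, the button is back up, the bystanders are where they stood, and the arm is clear of everything.

```bash
python3 -c "
from workcell import r
print(r.sign_off())"
```

```text
the job is handed in; nothing more can be done
None
```

I pushed the tray fully in, pushed the hood down to its stop, and pressed the larger button until it bottomed out and let it come back up; the job was handed in at about 19 s of the 64 s allowed, with the arm clear of everything.

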